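Roll the coffee station home and set its brake

TASK

The coffee warmer stands on a roll-out tray that has been pulled forward and parked with its brake lever kicked down. Flick the brake lever fully up to free the tray, roll the tray back gently until it rests against the rubber buffers of its end stop with the glass carafe still standing on the hot plate, then press the brake lever down until the brake foot bites firmly, without forcing it. Leave the plates, the paddle and the cup organiser alone.

Things in the scene. Friction and masses are not known exactly. Their poses are not given: they have to be found in the camera images.
- lever (a joint): brake lever angle about its level pin, rad: 0 = fully up (0.5 rad above level, end stop), 0.5 = level, 0.85 = lowest stop. Starts down, brake on, near 0.51. Stiff hinge, stays where left; about 5 N square to the paddle moves it freely. Pressing drives the foot down 10 mm per rad. Where the foot meets the pad at home varies, about 0.2 to 0.7: to be felt. Let go, it springs back slightly
- lever_paddle (a point): centre of the paddle on the lever's free end: dark rubber, 28 mm along the lever, 22 mm wide, 10 mm thick, 78 mm from the pin on the robot's side; the dark steel arm to it is 14 mm wide, 8 mm thick. About 50 mm above the counter when parked, free at both sides and below. Its frame turns with the lever and equals the tray's when the lever is fully up
- lever_hinge (a point): centre of the lever's pin (along y), between two dark steel cheeks at the tray's front right corner seen from the robot; 50 mm above the counter, 10 mm in front of the tray's front face, 100 mm right of its middle. Axes as tray_front. The cheeks reach 24 mm from the pin towards the paddle
- tray_front (a point): middle of the flat front face of the steel tray (towards the robot, 300 mm wide, 12 to 48 mm above the counter), the place to push; the point is 30 mm above the counter. x points the way the tray rolls home, y to the tray's left, z up. The white warmer (185 x 180 mm, top 95 mm above the counter) begins 67 mm behind this face
- tray (a joint): travel of the tray along its track from where it is parked, m; grows as it rolls home. Home, against the buffers, is at 0.09 to 0.13. Free, it rolls at a push of about 2.5 N; with the brake on it stays put under a light push
- stop: aluminium end stop across the track behind the tray, 300 mm wide, 38 mm high, fixed, with two rubber buffers that the tray's back edge (260 mm behind its front face) meets at home. Its origin lies 260 mm in front of the buffers, on the counter: where the middle of the tray's front face stands when home. Axes as tray_front. The buffers give 1 mm per 5 N; over 25 N is slamming
- foot: rubber brake foot, 20 mm across, under the lever near its pin; origin at its underside, 14.5 mm above the counter with the lever up. Once it meets the pad, the force at the paddle climbs, 1 to 2 N per further mm of paddle travel. 8 to 11 N square to the paddle then sets the brake firmly; above about 17 N overloads the foot (100 N on it). Rubbing of the paddle can add to the force felt
- hotplate (a point): centre of the warmer's round hot plate (136 mm across), 95 mm above the counter; rides with the tray
- carafe_mid (a point): centre, half-way up, of the empty glass carafe (136 mm across, 128 mm high, 0.4 kg, black handle), standing loose on the hot plate
- plates_mid (a point): two stacked white plates 170 mm across, 28 mm high together: point at the centre of the lower one, 10 mm up
- plate_top_mid (a point): centre of the upper plate of that stack
- paddle_mid (a point): wooden serving paddle, 330 x 110 x 14 mm, lying flat: its middle
- organiser: blue plastic cup organiser with a hinged cover, 170 x 260 x 125 mm, standing on the counter: origin at the centre of its underside
Things that resemble listed ones, but are neither listed nor needed, are in the scene too. There is more than one size of the part that bears carafe_mid; the job needs the middle-sized.

How it is judged:
On the way, in this order (a step that is already met when the one before it is completed fails the run):
1. the brake lever has been flicked fully up, with the tray still out (value of joint lever below 0.12 rad and x of tray_front in the frame of stop below -0.03 m), for 0.2 s.
2. the tray has been rolled home against the buffers with the lever still up (value of joint lever below 0.2 rad and x of tray_front in the frame of stop above -0.004 m and velocity of joint tray between -0.02 and 0.02 m/s), for 0.2 s.
At the end, for the whole second after the job is handed in: The tray is at rest within 8 mm of the buffers' faces, the lever is down with the brake foot pressing on its pad with more than 15 N, nobody holding it; the carafe stands upright within 15 mm of the middle of the hot plate; plates, paddle and organiser are within 20 mm of where they were (contact force between foot and anything else above 15 N and x of tray_front in the frame of stop above -0.008 m and velocity of joint tray between -0.01 and 0.01 m/s and horizontal distance between carafe_mid and hotplate below 0.015 m and angle between carafe_mid's own z axis and vertical below 0.1 rad and distance of each of plates_mid, plate_top_mid, paddle_mid, organiser from where it was at the start of the episode below 0.02 m); the robot touches nothing.
It fails at once if the brake is forced: more than 100 N on the foot (about 17 N at the paddle) (contact force between foot and anything else above 100 N).
It fails at once if the tray is slammed or forced against the stop with more than 25 N (contact force between stop and anything else above 25 N).
It fails at once if the carafe is tipped or slid off its place on the hot plate (angle between carafe_mid's own z axis and vertical above 0.25 rad or horizontal distance between carafe_mid and hotplate above 0.025 m).
It fails at once if plates, paddle or organiser are pushed about (distance of any of plates_mid, plate_top_mid, paddle_mid, organiser from where it was at the start of the episode above 0.03 m).
It also fails if it takes over 72 s, if anything falls off the work surface, if the arm or the gripper's body presses on something with over 40 N, if the wrist force passes 120 N, or if a joint passes its speed limit or range.

ROBOT

A 7-joint arm with a two-finger parallel gripper is mounted at the origin on the work surface. World frame = base frame: x ahead of the robot, y to its left, z up, the work surface at z = 0. Lengths are in m, angles in rad, forces in N, time in s.
With the tool pointing down it reaches from about 0.4 to 0.875 m from the base axis. Payload 4.4 kg.
Tool frame: the origin (TCP) lies at the very end of the fingers, on their centre line; the grasp point (between the pads) lies 19 mm behind it (arm.pinch_z is the distance from the TCP to the grasp point, in m); y points along the fingers, x is the direction in which the jaws open and shut, and the axes are right-handed (so a half turn about y gives the same grasp; the last joint's range is limited). The gripper opens to 85 mm and grips with 20 to 120 N. Pads are 22 mm wide; open, the fingers measure 114 mm over their backs; the gripper's body (76 mm by 85 mm) begins 54 mm behind the grasp point. The pads swing forward as they close: fully open they stand 13 mm farther back than shut.
Start: joints at [-1.337, 0.628, 0.038, 1.517, -0.027, 0.996, -0.02], TCP at [0.192, 0.621, 0.231] pointing down, gripper open.
Joint ranges: [-3.06, 3.06], [-0.37, 2.12], [-1.25, 1.32], [0.18, 2.47], [-1.1, 4.24], [0.23, 1.98], [-2.94, 2.94]. Speed limits (rad/s): [2.57, 2.57, 3.14, 3.14, 3.14, 3.14, 3.14].

INTERFACE

Orientations are given as a rotation vector (axis times angle).
In Python, from workcell import arm gives the robot as it stands. The module is installed in compiled form; this text tells all that it offers.
- The arm moves only by the tool arm_command, never from a script. Its argument "steps" is a list of rows, each an object of numbers: "hand": the finger opening in mm, from 0 to 85.4; "dx", "dy", "dz": the shift along the world's x, y, z in mm; "roll": the turn about the world's z in rad. A call has 1 to 12 rows; each row shifts and turns the commanded pose from where the row before left it; what a row does not reach is not made up. A row lasts 1/10 s, in which the tool goes at most 50 mm and 8.59 degrees, less where a joint would pass 70% of its speed; a pose out of reach is approached as far as the arm can. A call is refused whole if a number of a shift passes 50 or a number of a turn 0.15, either way. A call with a gripper value outside its range is refused whole. The fingers move at their own pace and stop on an object; "newtons" is the grip in N (left out, the last holds). Time passes only in rows, so rows that do not move let the fingers close. It gives the time, the measured TCP pose, the force and the opening at its end, in the units of the state.
- arm.read_state(): the state, without advancing time (a new reading comes with each control period).
- arm.read_camera(name): name is "scene" or "side" or "wrist"; returns a dict with "color" (420x560x3 uint8, blue, green, red), "depth" (420x560 float32, m along the optical axis (not along the pixel's ray), 0 where there is no reading), "intrinsics" (3x3 intrinsics, pixels), "R" (3x3) and "t" (3): a world point X has camera coordinates R X + t; the wrist camera has in their place "mount" (4x4, takes a point from camera to tool coordinates, whose origin is the TCP and whose axes are the tool frame's). Camera axes: x right, y down, z forward; pixel columns grow to the right and rows downward; lengths in m; the calibration is good to about 2 mm. A picture is of the moment at which its call begins: read the wrist's pose just before it.
- arm.close_job(): hands the job in, once; it reports no verdict.
The state is a dict: "time": time; "qpos": joint angles; "qvel": joint speeds; "joint_efforts": joint torques, N m; "tool_pos": TCP position; "ee_rot": TCP orientation; "ft_force": force on the tool from outside, world axes, zero at the start; "torque": the same for the moment, N m; "width": finger opening in m.
Only numpy, scipy, OpenCV 4.12 (cv2) and the standard library are available. Lean on these libraries where they do the work, as an engineer would, in place of code of your own. Each camera call takes 0.05 s, during which the arm holds its last target.

## Working session

There is one attempt and no reset: what is moved stays moved. The work goes in short steps, Python scripts to look and compute and a tool call to move; the robot and the scene stay as the last step left them, time stands still between calls to the robot, and variables do not carry over. Pictures are saved under pics/ and viewed, and the job is handed in when it is done.

Besides the shell and the picture viewer there is one more tool, called after ">>>" as name(argument=value, ...) on one line, values as JSON. arm_command: Moves the arm, as the interface text tells. Its arguments: {"type":"object","properties":{"steps":{"type":"array"},"newtons":{"type":"number"}},"required":["steps"]}

```bash
mkdir -p pics; cat > h.py <<'E'
import numpy as np, cv2
from workcell import arm
def pic(name,fn):
    d=arm.read_camera(name); cv2.imwrite('pics/'+fn+'.png',d['color']); np.savez('pics/'+fn+'.npz',**{k:v for k,v in d.items() if isinstance(v,np.ndarray) or isinstance(v,list)})
    return d
def world(d,u,v,z=None):
    K=np.array(d['intrinsics']);R=np.array(d['R']);t=np.array(d['t'])
    if z is None: z=d['depth'][v,u]
    p=np.linalg.inv(K)@np.array([u,v,1.])*z
    return R.T@(p-t)
E
python3 - <<'E'
from h import *
s=arm.read_state(); print({k:np.round(v,3) for k,v in s.items()})
pic('scene','s0');pic('side','d0')
E
```

```text
{'time': np.float64(0.0), 'qpos': array([-1.337,  0.629,  0.038,  1.518, -0.027,  0.996, -0.02 ]), 'qvel': array([-0.001, -0.   , -0.   , -0.   , -0.001, -0.001,  0.001]), 'joint_efforts': array([-0.0000e+00, -5.6340e+01,  1.2260e+00, -1.9344e+01,  1.1000e-02,
        1.0000e-02,  0.0000e+00]), 'tool_pos': array([0.192, 0.62 , 0.23 ]), 'ee_rot': array([-1.337, -0.984,  0.987]), 'ft_force': array([ 0.013,  0.152, -0.176]), 'torque': array([ 0.05 ,  0.017, -0.027]), 'width': np.float64(0.085)}
```

View pics/s0.png

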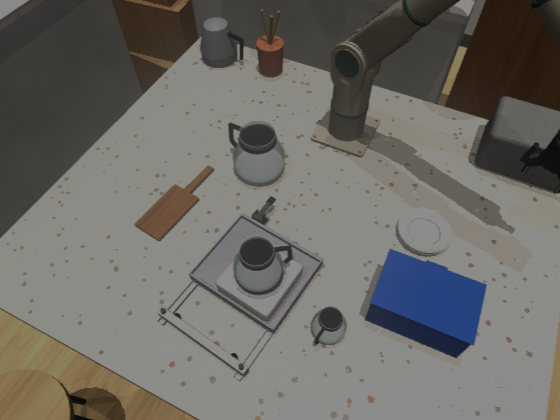

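View pics/d0.png

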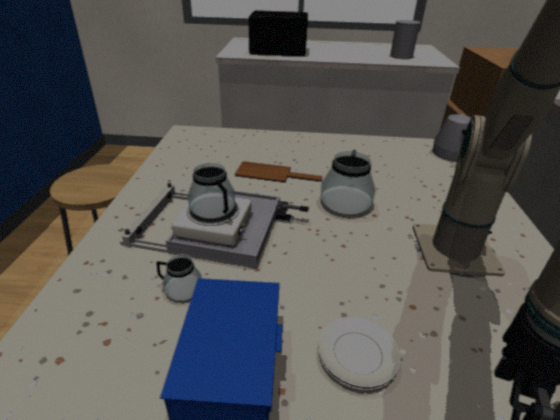

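```bash
python3 - <<'E'
from h import *
from scipy.spatial.transform import Rotation as Ro
s=arm.read_state(); print(Ro.from_rotvec(s['ee_rot']).as_matrix().round(3))
for n in ['s0','d0']:
    d=np.load(f'pics/{n}.npz'); print(d['R'].round(3),d['t'].round(3),d['intrinsics'].round(1), (-d['R'].T@d['t']).round(3))
E
```

```text
[[ 0.295 -0.    -0.955]
 [ 0.955 -0.002  0.295]
 [-0.002 -1.     0.   ]]
[[-0.438  0.899 -0.002]
 [ 0.739  0.359 -0.57 ]
 [-0.511 -0.251 -0.822]] [ 0.236 -0.303  1.674] [[440.1   0.  283. ]
 [  0.  440.1 210.4]
 [  0.    0.    1. ]] [1.184 0.317 1.204]
[[-0.996 -0.084  0.021]
 [-0.064  0.551 -0.832]
 [ 0.058 -0.831 -0.554]] [0.531 0.133 1.124] [[381.9   0.  273.9]
 [  0.  381.9 203.4]
 [  0.    0.    1. ]] [0.471 0.905 0.722]
```

```bash
python3 - <<'E'
from h import *
d=dict(np.load('pics/s0.npz'))
for n,u,v in [('base',347,135),('corner back?',245,218),('cornerL',193,270),('cornerR',320,263),('cornerfar',268,322),('lever tip',271,201),('lever mid',265,208),('hinge',260,216),('carafe rim',257,250),('bigcar',258,155),('stopL',165,313),('stopR',243,366),('plates',425,231),('paddle',168,210),('organ',425,300),('smallcar',330,325)]:
    print(n,world(d,u,v).round(3))
for n in ['s0','d0']:
    im=cv2.imread(f'pics/{n}.png')
    c=im[170:390,140:360] if n=='s0' else im[140:270,110:330]
    cv2.imwrite(f'pics/{n}c.png',cv2.resize(c,None,fx=600/c.shape[0] if n=='s0' else 3.6,fy=600/c.shape[0] if n=='s0' else 3.6,interpolation=cv2.INTER_CUBIC))
E
```

```text
base [0.059 0.026 0.042]
corner back? [ 0.541 -0.133  0.043]
cornerL [ 0.769 -0.181  0.045]
cornerR [0.585 0.144 0.044]
cornerfar [0.81  0.086 0.034]
lever tip [ 0.452 -0.085  0.054]
lever mid [ 0.485 -0.09   0.054]
hinge [ 0.508 -0.097  0.035]
carafe rim [0.707 0.008 0.211]
bigcar [ 0.358 -0.178  0.135]
stopL [ 0.913 -0.182  0.037]
stopR [0.944 0.082 0.038]
plates [0.317 0.395 0.012]
paddle [ 0.608 -0.387  0.015]
organ [0.606 0.446 0.124]
smallcar [0.761 0.246 0.08 ]
```

View pics/s0c.png

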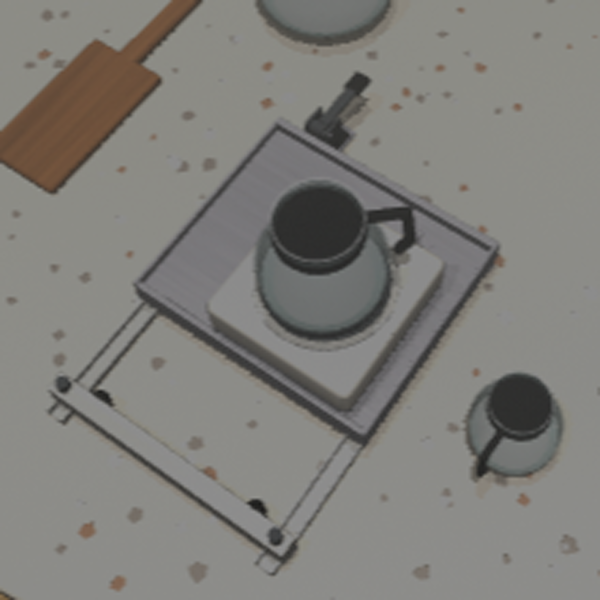

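View pics/d0c.png

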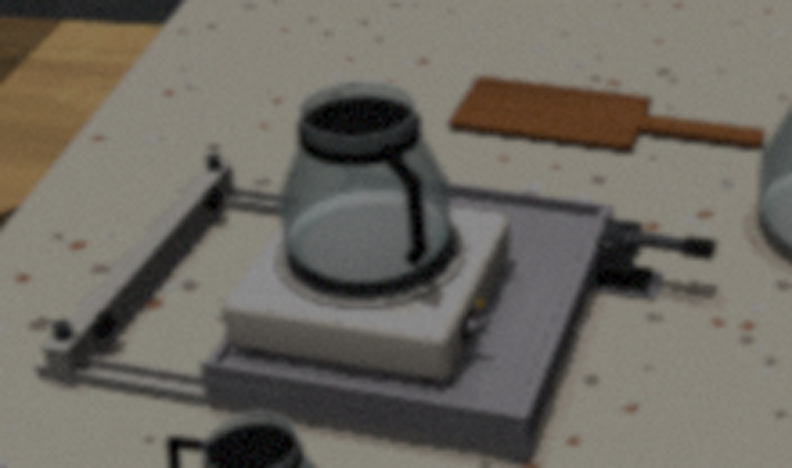

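```bash
cat >> h.py <<'E'
def ray(d,u,v,h):
    K=np.array(d['intrinsics']);R=np.array(d['R']);t=np.array(d['t'])
    c=-R.T@t; r=R.T@np.linalg.inv(K)@np.array([u,v,1.]); return c+r*(h-c[2])/r[2]
E
python3 - <<'E'
from h import *
d=dict(np.load('pics/s0.npz'));e=dict(np.load('pics/d0.npz'))
f=600/220
for n,u,v,h in [('fR',281,121,.048),('fL',499,243,.048),('bR',135,287,.048),('bL',364,435,.048),('tip',362,80,.05),('tipA',352,72,.055),('tipB',371,82,.055),('armhinge',325,118,.054),('stop frontL top',68,376,.038),('stopR',297,546,.038),('rim',318,222,.223)]:
    print(n,ray(d,140+u/f,170+v/f,h).round(4))
for n,u,v,h in [('fR',612,210,.048),('fL',532,418,.048),('bL',205,365,.048),('tip',700,245,.052),('armhinge',630,235,.054)]:
    print(n,ray(e,110+u/3.6,140+v/3.6,h).round(4))
# tray front wall points
dep=d['depth'];K=d['intrinsics'];u,v=np.meshgrid(np.arange(560),np.arange(420))
P=(np.linalg.inv(K)@np.stack([u.ravel()*dep.ravel(),v.ravel()*dep.ravel(),dep.ravel()])).T
W=(P-d['t'])@d['R']
np.save('pics/W0.npy',W.reshape(420,560,3))
m=(W[:,2]>.02)&(W[:,0]>.40)&(W[:,0]<.53)&(W[:,1]>-.16)&(W[:,1]<-.04)&(W[:,2]<.07)
q=np.argsort(W[m][:,0]); print(W[m][q].round(3)[:70])
E
```

```text
fR [ 0.5339 -0.1435  0.048 ]
fL [0.571  0.1477 0.048 ]
bR [ 0.7889 -0.1798  0.048 ]
bL [0.8265 0.1117 0.048 ]
tip [ 0.4412 -0.0845  0.05  ]
tipA [ 0.4391 -0.0988  0.055 ]
tipB [ 0.4424 -0.0719  0.055 ]
armhinge [ 0.5113 -0.0972  0.054 ]
stop frontL top [ 0.9007 -0.1908  0.038 ]
stopR [0.947  0.1012 0.038 ]
rim [0.7172 0.0126 0.223 ]
fR [ 0.5253 -0.1375  0.048 ]
fL [0.5637 0.1494 0.048 ]
bL [0.8188 0.1162 0.048 ]
tip [ 0.4451 -0.0844  0.052 ]
armhinge [ 0.5063 -0.0899  0.054 ]
[[ 0.436 -0.09   0.054]
 [ 0.437 -0.093  0.052]
 [ 0.437 -0.082  0.054]
 [ 0.437 -0.078  0.051]
 [ 0.438 -0.096  0.057]
 [ 0.438 -0.082  0.05 ]
 [ 0.438 -0.092  0.049]
 [ 0.439 -0.099  0.051]
 [ 0.439 -0.095  0.054]
 [ 0.439 -0.084  0.055]
 [ 0.44  -0.088  0.054]
 [ 0.442 -0.087  0.051]
 [ 0.443 -0.097  0.046]
 [ 0.443 -0.079  0.052]
 [ 0.444 -0.082  0.056]
 [ 0.444 -0.093  0.056]
 [ 0.444 -0.097  0.053]
 [ 0.444 -0.078  0.049]
 [ 0.445 -0.082  0.052]
 [ 0.446 -0.081  0.049]
 [ 0.446 -0.099  0.055]
 [ 0.447 -0.088  0.057]
 [ 0.448 -0.084  0.055]
 [ 0.448 -0.087  0.053]
 [ 0.449 -0.09   0.058]
 [ 0.449 -0.101  0.
[... 361 characters left out ...]
52]
 [ 0.457 -0.086  0.054]
 [ 0.457 -0.094  0.05 ]
 [ 0.458 -0.1    0.053]
 [ 0.459 -0.082  0.047]
 [ 0.459 -0.096  0.056]
 [ 0.46  -0.085  0.047]
 [ 0.46  -0.085  0.053]
 [ 0.461 -0.088  0.052]
 [ 0.461 -0.08   0.057]
 [ 0.463 -0.087  0.049]
 [ 0.463 -0.094  0.057]
 [ 0.464 -0.097  0.055]
 [ 0.464 -0.094  0.052]
 [ 0.465 -0.097  0.051]
 [ 0.465 -0.09   0.056]
 [ 0.466 -0.085  0.049]
 [ 0.467 -0.096  0.049]
 [ 0.467 -0.092  0.053]
 [ 0.468 -0.088  0.055]
 [ 0.469 -0.098  0.055]
 [ 0.47  -0.087  0.047]
 [ 0.47  -0.087  0.053]
 [ 0.471 -0.09   0.052]
 [ 0.471 -0.09   0.047]
 [ 0.473 -0.096  0.057]
 [ 0.474 -0.092  0.056]
 [ 0.476 -0.099  0.053]
 [ 0.476 -0.095  0.056]
 [ 0.477 -0.091  0.054]]
```

```bash
python3 - <<'E'
from h import *
W=np.load('pics/W0.npy').reshape(-1,3)
m=(W[:,2]>.015)&(W[:,0]>.2)&(W[:,0]<.45)&(W[:,1]>-.32)&(W[:,1]<-.06)
for a in np.arange(.01,.2,.02):
    q=W[m&(W[:,2]>a)&(W[:,2]<a+.02)]
    q=q[(q[:,0]<.435)]
    if len(q)>5: print(round(a,2),len(q),np.percentile(q,[2,98],axis=0)[:,:2].round(3).tolist())
e=dict(np.load('pics/d0.npz'))
print('big base side', [ray(e,u,v,h).round(3) for u,v,h in [(347,213,0),(322,195,0.03),(375,195,.03),(350,158,.15)]])
d=dict(np.load('pics/s0.npz'))
print([ray(d,u,v,h).round(3) for u,v,h in [(233,160,0.03),(285,160,.03),(258,181,0),(258,131,.165)]])
E
```

```text
0.01 80 [[0.293, -0.258], [0.395, -0.121]]
0.03 162 [[0.302, -0.262], [0.395, -0.12]]
0.05 210 [[0.276, -0.318], [0.397, -0.119]]
0.07 355 [[0.262, -0.282], [0.395, -0.12]]
0.09 327 [[0.269, -0.283], [0.387, -0.13]]
0.11 317 [[0.273, -0.318], [0.379, -0.137]]
0.13 240 [[0.266, -0.315], [0.37, -0.145]]
0.15 872 [[0.248, -0.297], [0.365, -0.15]]
0.17 144 [[0.247, -0.269], [0.365, -0.149]]
big base side [array([ 0.302, -0.148,  0.   ]), array([ 0.386, -0.203,  0.03 ]), array([ 0.205, -0.224,  0.03 ]), array([ 0.303, -0.253,  0.15 ])]
[array([ 0.336, -0.295,  0.03 ]), array([ 0.256, -0.13 ,  0.03 ]), array([ 0.361, -0.184,  0.   ]), array([ 0.288, -0.213,  0.165])]
```

>>> arm_command(steps=[{"dx": 30,"dy": -20,"roll": 0.08},{"dx": 40,"dy": -40,"roll": 0.086},{"dx": 40,"dy": -45},{"dx": 40,"dy": -45},{"dx": 40,"dy": -45},{"dx": 40,"dy": -45},{"dx": 28,"dy": -45},{"dy": -45},{"dy": -45},{"dy": -45},{"dy": -45},{"dy": -45}])

```text
validation failed for argument at $.st...
```

>>> arm_command(steps=[{"dy": -45},{"dy": -45},{"dy": -45},{"dy": -45},{"dy": -20},{"dx": 0},{"dx": 0}])

```text
validation failed for argument at $.st...
```

```bash
cat >> h.py <<'E'
from scipy.spatial.transform import Rotation as Ro
def st():
    s=arm.read_state(); M=Ro.from_rotvec(s['ee_rot']).as_matrix()
    print('t',round(float(s['time']),2),'p',(s['tool_pos']*1000).round(1),'F',s['ft_force'].round(2),'T',s['torque'].round(2),'w',round(float(s['width'])*1000,1),'toolx ang',round(float(np.arctan2(M[1,0],M[0,0])),4)); return s,M
def wpic(fn):
    s,M=st(); d=arm.read_camera('wrist'); cv2.imwrite('pics/'+fn+'.png',d['color'])
    m=np.array(d['mount']); T=np.eye(4);T[:3,:3]=M;T[:3,3]=s['tool_pos']; C=np.linalg.inv(T@m)
    d['R']=C[:3,:3];d['t']=C[:3,3]
    np.savez('pics/'+fn+'.npz',**{k:v for k,v in d.items() if isinstance(v,np.ndarray)}); return d
E
python3 - <<'E'
from h import *
d=wpic('w1'); print(d['R'].round(3), d['t'],d['intrinsics'])
E
```

```text
t 0.1 p [191.7 620.5 230.5] F [ 0.38  0.31 -0.14] T [ 0.01 -0.02  0.04] w 85.3 toolx ang 1.2711
[[ 0.295  0.956 -0.   ]
 [ 0.909 -0.28   0.309]
 [ 0.296 -0.092 -0.951]] [-0.64982833 -0.04095684  0.37970464] [[307.05386519   0.         280.45099032]
 [  0.         307.05386519 210.42092788]
 [  0.           0.           1.        ]]
```

View pics/w1.png

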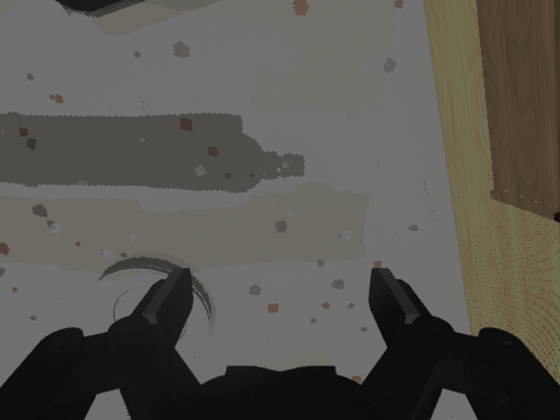

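The move was refused at validation, so the arm hasn't moved. The wrist view shows only the counter and the plates at (150,300). I'll try again with every field filled in.

>>> arm_command(steps=[{"hand": 85,"dx": 30,"dy": -20,"dz": 0,"roll": 0.08},{"hand": 85,"dx": 40,"dy": -40,"dz": 0,"roll": 0.086}])

```text
time: 0.35
tool_pos: [0.2552, 0.5676, 0.2306]
ee_rot: [-1.263, -1.117, 1.117]
ft_force: [1.3, 0.2, 0.1]
width: 0.0849
```

>>> arm_command(steps=[{"hand": 85,"dx": 40,"dy": -30,"dz": 0,"roll": 0},{"hand": 85,"dx": 40,"dy": -30,"dz": 0,"roll": 0},{"hand": 85,"dx": 40,"dy": -30,"dz": 0,"roll": 0},{"hand": 85,"dx": 35,"dy": -35,"dz": 0,"roll": 0},{"hand": 85,"dx": 25,"dy": -40,"dz": 0,"roll": 0},{"hand": 85,"dx": 8,"dy": -45,"dz": 0,"roll": 0},{"hand": 85,"dx": 0,"dy": -45,"dz": 0,"roll": 0},{"hand": 85,"dx": 0,"dy": -45,"dz": 0,"roll": 0},{"hand": 85,"dx": 0,"dy": -45,"dz": 0,"roll": 0},{"hand": 85,"dx": 0,"dy": -45,"dz": 0,"roll": 0},{"hand": 85,"dx": 0,"dy": -45,"dz": 0,"roll": 0},{"hand": 85,"dx": 0,"dy": -45,"dz": 0,"roll": 0}])

```text
time: 1.55
tool_pos: [0.4449, 0.0839, 0.2313]
ee_rot: [-1.269, -1.11, 1.11]
ft_force: [0.8, -0.4, -0.1]
width: 0.0849
```

>>> arm_command(steps=[{"hand": 85,"dx": 0,"dy": -45,"dz": 0,"roll": 0},{"hand": 85,"dx": 0,"dy": -45,"dz": 0,"roll": 0},{"hand": 85,"dx": 0,"dy": -40,"dz": 0,"roll": 0},{"hand": 85,"dx": 0,"dy": -36,"dz": 0,"roll": 0},{"hand": 85,"dx": 0,"dy": 0,"dz": 0,"roll": 0},{"hand": 85,"dx": 0,"dy": 0,"dz": 0,"roll": 0},{"hand": 85,"dx": 0,"dy": 0,"dz": 0,"roll": 0}])

```text
time: 2.25
tool_pos: [0.4453, -0.079, 0.2312]
ee_rot: [-1.268, -1.111, 1.111]
ft_force: [0.5, 0.4, 0.5]
width: 0.0847
```

```bash
python3 - <<'E'
from h import *
d=wpic('w2'); 
E
```

```text
t 2.25 p [445.3 -79.  231.2] F [0.45 0.38 0.55] T [-0.03  0.01 -0.04] w 84.7 toolx ang 1.4387
```

View pics/w2.png

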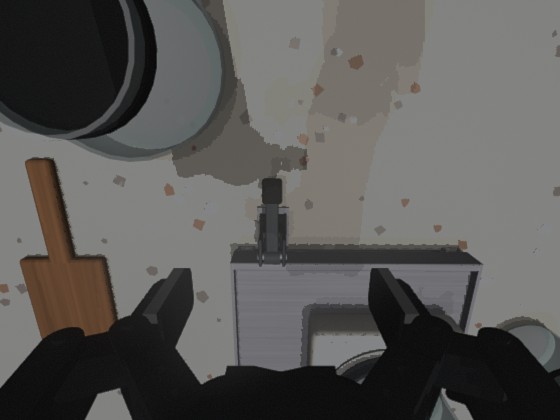

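```bash
python3 - <<'E'
from h import *
d=dict(np.load('pics/w2.npz'))
for n,u,v,h in [('fR',232,264,.048),('fL',481,264,.048),('padA',263,179,.055),('padB',282,179,.055),('padC',263,203,.055),('padD',282,203,.055),('tip?',272,179,.055)]:
    print(n,ray(d,u,v,h).round(4))
im=cv2.imread('pics/w2.png')[160:290,210:340]; cv2.imwrite('pics/w2c.png',cv2.resize(im,(600,600),interpolation=cv2.INTER_CUBIC))
E
```

```text
fR [ 0.531  -0.1475  0.048 ]
fL [0.57   0.1452 0.048 ]
padA [ 0.4331 -0.0953  0.055 ]
padB [ 0.4357 -0.0754  0.055 ]
padC [ 0.4593 -0.0992  0.055 ]
padD [ 0.462  -0.0788  0.055 ]
tip? [ 0.4343 -0.0859  0.055 ]
```

View pics/w2c.png

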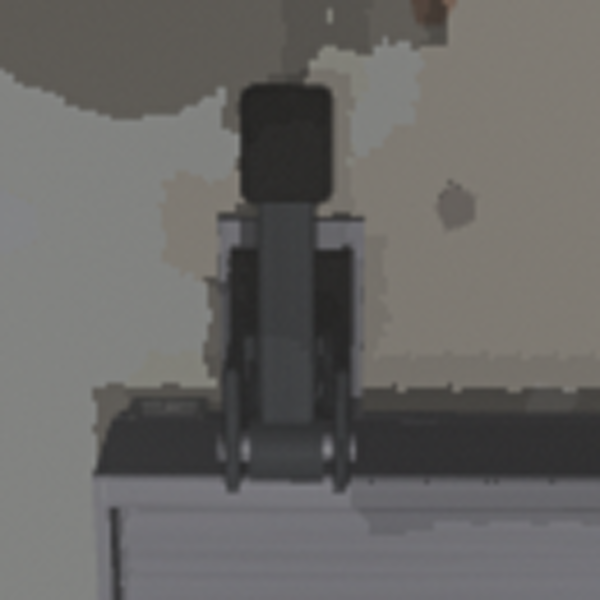

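>>> arm_command(steps=[{"hand": 50,"dx": 4,"dy": -8,"dz": -40,"roll": 0},{"hand": 50,"dx": 0,"dy": 0,"dz": -40,"roll": 0},{"hand": 50,"dx": 0,"dy": 0,"dz": -40,"roll": 0},{"hand": 50,"dx": 0,"dy": 0,"dz": -20,"roll": 0},{"hand": 50,"dx": 0,"dy": 0,"dz": 0,"roll": 0},{"hand": 50,"dx": 0,"dy": 0,"dz": 0,"roll": 0}])

```text
time: 2.9
tool_pos: [0.4496, -0.0873, 0.0915]
ee_rot: [-1.268, -1.111, 1.111]
ft_force: [0.2, -0.1, -0.5]
width: 0.05
```

```bash
python3 - <<'E'
from h import *
d=wpic('w3'); 
for n,u,v,h in [('x',272,179,.055)]: pass
E
```

```text
t 2.9 p [449.6 -87.3  91.5] F [ 0.19 -0.1  -0.54] T [ 0.02  0.04 -0.07] w 50.0 toolx ang 1.4388
```

View pics/w3.png

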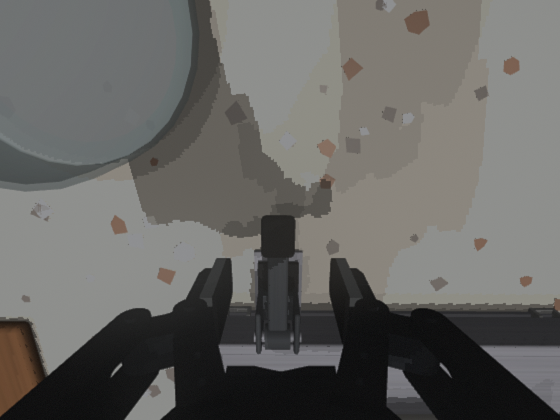

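>>> arm_command(steps=[{"hand": 50,"dx": 0,"dy": 0,"dz": -30,"roll": 0},{"hand": 50,"dx": 0,"dy": 0,"dz": -22,"roll": 0},{"hand": 50,"dx": 0,"dy": 0,"dz": -10,"roll": 0},{"hand": 50,"dx": 0,"dy": 0,"dz": 0,"roll": 0},{"hand": 30,"dx": 0,"dy": 0,"dz": 0,"roll": 0},{"hand": 30,"dx": 0,"dy": 0,"dz": 0,"roll": 0},{"hand": 30,"dx": 0,"dy": 0,"dz": 0,"roll": 0}])

```text
time: 3.65
tool_pos: [0.4514, -0.0887, 0.032]
ee_rot: [-1.268, -1.109, 1.111]
ft_force: [-0.3, -0.5, 0.6]
width: 0.03
```

>>> arm_command(steps=[{"hand": 15,"dx": 0,"dy": 0,"dz": 0,"roll": 0},{"hand": 15,"dx": 0,"dy": 0,"dz": 0,"roll": 0},{"hand": 15,"dx": 0,"dy": 0,"dz": 0,"roll": 0},{"hand": 15,"dx": 0,"dy": 0,"dz": 0,"roll": 0}], newtons=20)

```text
time: 4.05
tool_pos: [0.4511, -0.0894, 0.0317]
ee_rot: [-1.268, -1.108, 1.111]
ft_force: [-0.7, -1.8, 5.4]
width: 0.0216
```

```bash
python3 - <<'E'
from h import *
st();pic('side','d1')
im=cv2.imread('pics/d1.png')[140:270,180:400]; cv2.imwrite('pics/d1c.png',cv2.resize(im,None,fx=3.5,fy=3.5,interpolation=cv2.INTER_CUBIC))
E
```

```text
t 4.05 p [451.1 -89.4  31.7] F [-0.73 -1.81  5.38] T [-0.43  0.11  0.01] w 21.6 toolx ang 1.4363
```

View pics/d1c.png

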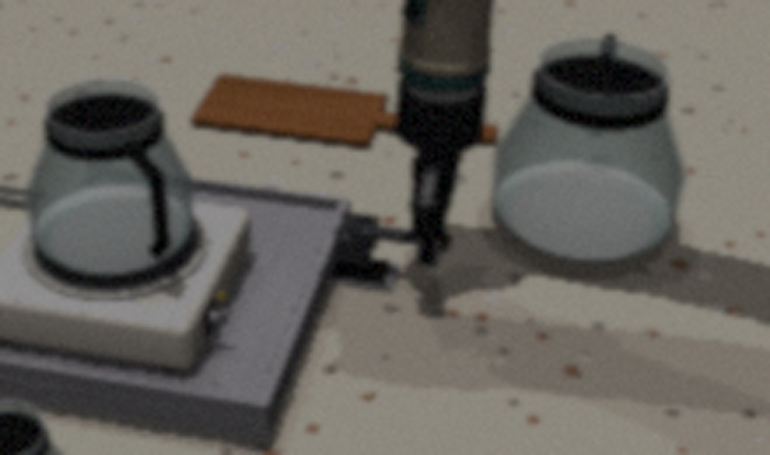

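>>> arm_command(steps=[{"hand": 15,"dx": 0.1,"dy": 0,"dz": 4,"roll": 0},{"hand": 15,"dx": 0.3,"dy": 0,"dz": 4,"roll": 0},{"hand": 15,"dx": 0.5,"dy": 0,"dz": 4,"roll": 0},{"hand": 15,"dx": 0.8,"dy": -0.1,"dz": 4,"roll": 0},{"hand": 15,"dx": 1,"dy": -0.2,"dz": 4,"roll": 0},{"hand": 15,"dx": 0,"dy": 0,"dz": 0,"roll": 0}])

```text
time: 4.7
tool_pos: [0.453, -0.0895, 0.0516]
ee_rot: [-1.267, -1.106, 1.112]
ft_force: [-1.5, -4.2, 0.4]
width: 0.0214
```

>>> arm_command(steps=[{"hand": 15,"dx": 1.2,"dy": 0,"dz": 4,"roll": 0},{"hand": 15,"dx": 1.5,"dy": 0,"dz": 4,"roll": 0},{"hand": 15,"dx": 1.8,"dy": -0.2,"dz": 4,"roll": 0},{"hand": 15,"dx": 2.2,"dy": -0.3,"dz": 4,"roll": 0},{"hand": 15,"dx": 1,"dy": 0,"dz": 2,"roll": 0},{"hand": 15,"dx": 0,"dy": 0,"dz": 0,"roll": 0},{"hand": 15,"dx": 0,"dy": 0,"dz": 0,"roll": 0}])

```text
time: 5.4
tool_pos: [0.4593, -0.0904, 0.0691]
ee_rot: [-1.266, -1.104, 1.113]
ft_force: [-2.1, -5.8, -3.3]
width: 0.0214
```

```bash
python3 - <<'E'
from h import *
st();pic('side','d2')
im=cv2.imread('pics/d2.png')[140:270,180:400]; cv2.imwrite('pics/d2c.png',cv2.resize(im,None,fx=3.5,fy=3.5,interpolation=cv2.INTER_CUBIC))
E
```

```text
t 5.4 p [459.3 -90.4  69.1] F [-2.14 -5.83 -3.26] T [-1.36  0.63 -0.04] w 21.4 toolx ang 1.436
```

View pics/d2c.png

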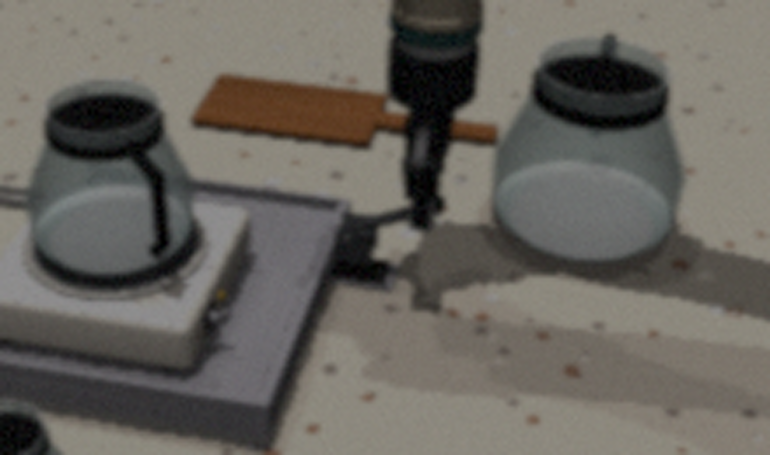

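>>> arm_command(steps=[{"hand": 15,"dx": 0.5,"dy": 0,"dz": 1,"roll": 0},{"hand": 15,"dx": 0.5,"dy": 0,"dz": 1,"roll": 0},{"hand": 15,"dx": 0,"dy": 0,"dz": 0,"roll": 0},{"hand": 15,"dx": 0,"dy": 0,"dz": 0,"roll": 0}])

```text
time: 5.85
tool_pos: [0.4601, -0.0905, 0.0709]
ee_rot: [-1.265, -1.104, 1.113]
ft_force: [-1.9, -6.3, -5.7]
width: 0.0213
```

```bash
python3 - <<'E'
from h import *
wpic('w4');pic('scene','s1')
im=cv2.imread('pics/s1.png')[180:260,210:330]; cv2.imwrite('pics/s1c.png',cv2.resize(im,None,fx=6,fy=6,interpolation=cv2.INTER_CUBIC))
E
```

```text
t 5.85 p [460.1 -90.5  70.9] F [-1.87 -6.26 -5.67] T [-1.4   0.54 -0.03] w 21.3 toolx ang 1.4359
```

View pics/w4.png

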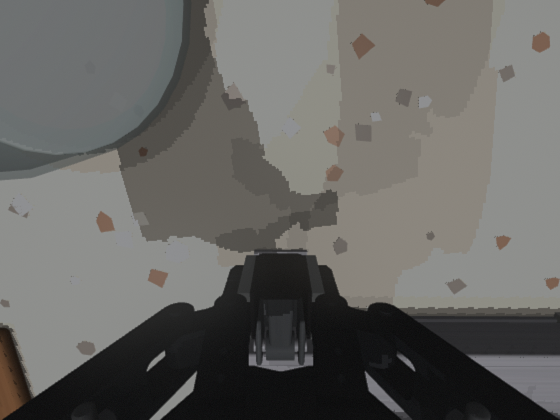

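>>> arm_command(steps=[{"hand": 15,"dx": 0.5,"dy": 0,"dz": 2,"roll": 0},{"hand": 15,"dx": 0.5,"dy": 0,"dz": 2,"roll": 0},{"hand": 15,"dx": 0,"dy": 0,"dz": 0,"roll": 0},{"hand": 15,"dx": 0,"dy": 0,"dz": 0,"roll": 0}])

```text
time: 6.35
tool_pos: [0.4616, -0.0906, 0.0744]
ee_rot: [-1.266, -1.104, 1.113]
ft_force: [0.2, -8.0, -13.2]
width: 0.0213
```

>>> arm_command(steps=[{"hand": 50,"dx": 0,"dy": 0,"dz": 0,"roll": 0},{"hand": 50,"dx": 0,"dy": 0,"dz": 0,"roll": 0},{"hand": 50,"dx": 0,"dy": 0,"dz": 0,"roll": 0},{"hand": 50,"dx": 0,"dy": 0,"dz": 35,"roll": 0},{"hand": 50,"dx": 0,"dy": 0,"dz": 35,"roll": 0},{"hand": 50,"dx": -25,"dy": 0,"dz": 0,"roll": 0},{"hand": 50,"dx": 0,"dy": 0,"dz": 0,"roll": 0},{"hand": 50,"dx": 0,"dy": 0,"dz": 0,"roll": 0}])

```text
time: 7.15
tool_pos: [0.4382, -0.089, 0.1454]
ee_rot: [-1.267, -1.109, 1.111]
ft_force: [0.6, 0.7, -0.1]
width: 0.0498
```

```bash
python3 - <<'E'
from h import *
wpic('w5');pic('side','d3')
im=cv2.imread('pics/d3.png')[180:230,250:320]; cv2.imwrite('pics/d3c.png',cv2.resize(im,None,fx=10,fy=10,interpolation=cv2.INTER_CUBIC))
im=cv2.imread('pics/w5.png')[180:330,200:350]; cv2.imwrite('pics/w5c.png',cv2.resize(im,None,fx=4,fy=4,interpolation=cv2.INTER_CUBIC))
E
```

```text
t 7.15 p [438.2 -89.  145.4] F [ 0.61  0.74 -0.05] T [0.03 0.01 0.03] w 49.8 toolx ang 1.4375
```

View pics/w5.png

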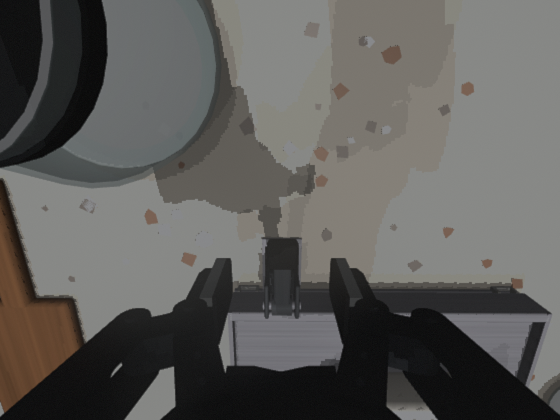

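View pics/d3c.png

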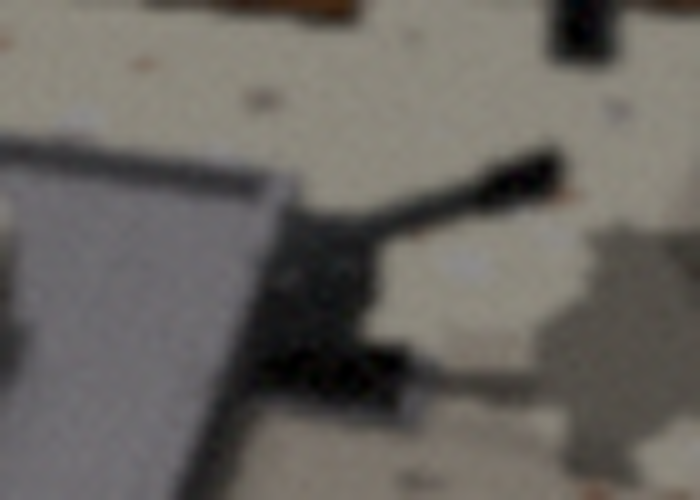

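```bash
cat >> h.py <<'E'
def proj(d,X):
    p=np.array(d['R'])@np.array(X)+np.array(d['t']); q=np.array(d['intrinsics'])@(p/p[2]); return q[:2]
yaw=-0.1325
xh=np.array([np.cos(yaw),np.sin(yaw),0]);yh=np.array([-np.sin(yaw),np.cos(yaw),0]);zh=np.array([0,0,1.])
def lev(front,q,r=.078,n=0):
    a=.5-q; H=front-.01*xh-.1*yh; H=np.array([H[0],H[1],.05]); 
    return H+r*(-np.cos(a)*xh+np.sin(a)*zh)+n*(np.sin(a)*xh+np.cos(a)*zh)
E
python3 - <<'E'
from h import *
f=np.array([.5505,-.001,.03])
for nm in ['d0','d3','w2','w5']:
    d=dict(np.load(f'pics/{nm}.npz'))
    print(nm)
    for q in [0,.1,.2,.5]: print(q,'tip',proj(d,lev(f,q,.092,0)).round(1),'inner',proj(d,lev(f,q,.064,.0)).round(1), 'hinge',proj(d,lev(f,q,0)).round(1))
E
```

```text
d0
0 tip [304.6 196. ] inner [296.5 198.6] hinge [278.5 204.3]
0.1 tip [305.7 198.4] inner [297.3 200.3] hinge [278.5 204.3]
0.2 tip [306.6 200.9] inner [297.9 202. ] hinge [278.5 204.3]
0.5 tip [307.3 208.4] inner [298.4 207.1] hinge [278.5 204.3]
d3
0 tip [304.6 196. ] inner [296.5 198.6] hinge [278.5 204.3]
0.1 tip [305.7 198.4] inner [297.3 200.3] hinge [278.5 204.3]
0.2 tip [306.6 200.9] inner [297.9 202. ] hinge [278.5 204.3]
0.5 tip [307.3 208.4] inner [298.4 207.1] hinge [278.5 204.3]
w2
0 tip [270.6 201.4] inner [271.2 220.9] hinge [272.3 257.1]
0.1 tip [270.8 195. ] inner [271.3 216.4] hinge [272.3 257.1]
0.2 tip [271.  189.7] inner [271.4 212.6] hinge [272.3 257.1]
0.5 tip [271.6 179.8] inner [271.8 204.7] hinge [272.3 257.1]
w5
0 tip [282.7 244.4] inner [282.5 266.9] hinge [282.1 306. ]
0.1 tip [282.6 234.4] inner [282.4 260. ] hinge [282.1 306. ]
0.2 tip [282.5 226. ] inner [282.4 254. ] hinge [282.1 306. ]
0.5 tip [282.3 209.4] inner [282.2 241. ] hinge [282.1 306. ]
```

View pics/w5c.png

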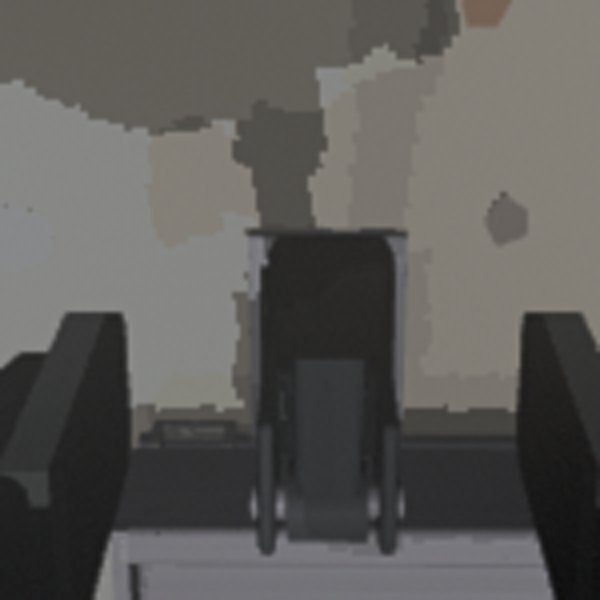

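>>> arm_command(steps=[{"hand": 0,"dx": 25,"dy": 40,"dz": 0,"roll": 0},{"hand": 0,"dx": 25,"dy": 40,"dz": 0,"roll": 0},{"hand": 0,"dx": 12,"dy": 14,"dz": 0,"roll": 0},{"hand": 0,"dx": 0,"dy": 0,"dz": -40,"roll": 0},{"hand": 0,"dx": 0,"dy": 0,"dz": -40,"roll": 0},{"hand": 0,"dx": 0,"dy": 0,"dz": -40,"roll": 0},{"hand": 0,"dx": 0,"dy": 0,"dz": 0,"roll": 0},{"hand": 0,"dx": 0,"dy": 0,"dz": 0,"roll": 0}])

```text
time: 8.05
tool_pos: [0.4999, 0.0047, 0.0246]
ee_rot: [-1.265, -1.106, 1.113]
ft_force: [0.4, -0.1, 0.8]
width: -0.0
```

```bash
python3 - <<'E'
from h import *
wpic('w6')
E
```

```text
t 8.05 p [499.9   4.7  24.6] F [ 0.36 -0.09  0.84] T [-0.01 -0.03  0.  ] w -0.0 toolx ang 1.4371
```

View pics/w6.png

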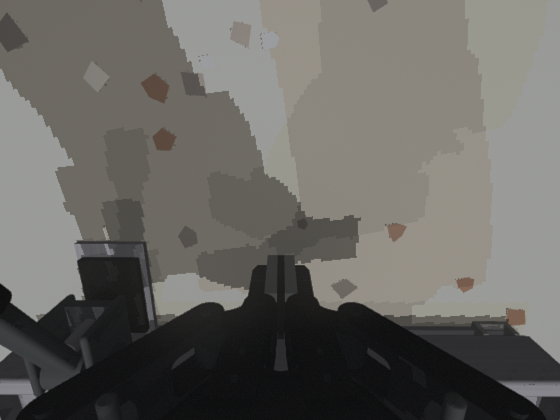

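>>> arm_command(steps=[{"hand": 0,"dx": 8,"dy": -1,"dz": 0,"roll": 0},{"hand": 0,"dx": 8,"dy": -1,"dz": 0,"roll": 0},{"hand": 0,"dx": 4,"dy": -0.5,"dz": 0,"roll": 0},{"hand": 0,"dx": 3,"dy": -0.4,"dz": 0,"roll": 0},{"hand": 0,"dx": 3,"dy": -0.4,"dz": 0,"roll": 0},{"hand": 0,"dx": 3,"dy": -0.4,"dz": 0,"roll": 0},{"hand": 0,"dx": 3,"dy": -0.4,"dz": 0,"roll": 0},{"hand": 0,"dx": 3,"dy": -0.4,"dz": 0,"roll": 0},{"hand": 0,"dx": 3,"dy": -0.4,"dz": 0,"roll": 0}])

```text
time: 9.0
tool_pos: [0.5379, -0.0003, 0.0249]
ee_rot: [-1.266, -1.107, 1.112]
ft_force: [-2.0, -0.6, 0.0]
width: -0.0002
```

>>> arm_command(steps=[{"hand": 0,"dx": 3,"dy": -0.4,"dz": 0,"roll": 0},{"hand": 0,"dx": 3,"dy": -0.4,"dz": 0,"roll": 0},{"hand": 0,"dx": 3,"dy": -0.4,"dz": 0,"roll": 0},{"hand": 0,"dx": 3,"dy": -0.4,"dz": 0,"roll": 0},{"hand": 0,"dx": 3,"dy": -0.4,"dz": 0,"roll": 0},{"hand": 0,"dx": 3,"dy": -0.4,"dz": 0,"roll": 0},{"hand": 0,"dx": 3,"dy": -0.4,"dz": 0,"roll": 0},{"hand": 0,"dx": 3,"dy": -0.4,"dz": 0,"roll": 0},{"hand": 0,"dx": 3,"dy": -0.4,"dz": 0,"roll": 0},{"hand": 0,"dx": 3,"dy": -0.4,"dz": 0,"roll": 0}])

```text
time: 10.0
tool_pos: [0.5684, -0.0045, 0.025]
ee_rot: [-1.267, -1.108, 1.111]
ft_force: [-2.3, -0.4, -1.2]
width: -0.0002
```

```bash
python3 - <<'E'
from h import *
st();pic('scene','s2')
im=cv2.imread('pics/s2.png')[170:390,140:360]; cv2.imwrite('pics/s2c.png',cv2.resize(im,(600,600),interpolation=cv2.INTER_CUBIC))
E
```

```text
t 10.0 p [568.4  -4.5  25. ] F [-2.27 -0.39 -1.2 ] T [-0.11  0.5  -0.  ] w -0.2 toolx ang 1.4369
```

View pics/s2c.png

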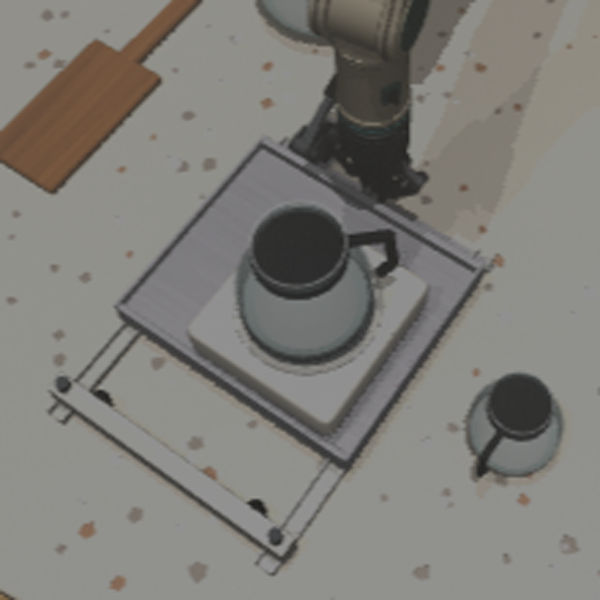

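>>> arm_command(steps=[{"hand": 0,"dx": 3,"dy": -0.4,"dz": 0,"roll": 0},{"hand": 0,"dx": 3,"dy": -0.4,"dz": 0,"roll": 0},{"hand": 0,"dx": 3,"dy": -0.4,"dz": 0,"roll": 0},{"hand": 0,"dx": 3,"dy": -0.4,"dz": 0,"roll": 0},{"hand": 0,"dx": 3,"dy": -0.4,"dz": 0,"roll": 0},{"hand": 0,"dx": 3,"dy": -0.4,"dz": 0,"roll": 0},{"hand": 0,"dx": 3,"dy": -0.4,"dz": 0,"roll": 0},{"hand": 0,"dx": 3,"dy": -0.4,"dz": 0,"roll": 0},{"hand": 0,"dx": 3,"dy": -0.4,"dz": 0,"roll": 0},{"hand": 0,"dx": 3,"dy": -0.4,"dz": 0,"roll": 0},{"hand": 0,"dx": 3,"dy": -0.4,"dz": 0,"roll": 0},{"hand": 0,"dx": 3,"dy": -0.4,"dz": 0,"roll": 0}])

```text
time: 11.25
tool_pos: [0.6044, -0.0092, 0.025]
ee_rot: [-1.267, -1.108, 1.111]
ft_force: [-3.1, -1.1, 2.0]
width: 0.0002
```

>>> arm_command(steps=[{"hand": 0,"dx": 2,"dy": -0.3,"dz": 0,"roll": 0},{"hand": 0,"dx": 2,"dy": -0.3,"dz": 0,"roll": 0},{"hand": 0,"dx": 2,"dy": -0.3,"dz": 0,"roll": 0},{"hand": 0,"dx": 2,"dy": -0.3,"dz": 0,"roll": 0},{"hand": 0,"dx": 2,"dy": -0.3,"dz": 0,"roll": 0}])

```text
time: 11.75
tool_pos: [0.6143, -0.0106, 0.025]
ee_rot: [-1.266, -1.108, 1.111]
ft_force: [-2.4, 0.1, 0.9]
width: 0.0001
```

```bash
python3 - <<'E'
from h import *
st();pic('scene','s3')
im=cv2.imread('pics/s3.png')[170:390,140:360]; cv2.imwrite('pics/s3c.png',cv2.resize(im,(600,600),interpolation=cv2.INTER_CUBIC))
E
```

```text
t 11.75 p [614.3 -10.6  25. ] F [-2.37  0.08  0.91] T [-0.15  0.46 -0.04] w 0.1 toolx ang 1.4371
```

View pics/s3c.png

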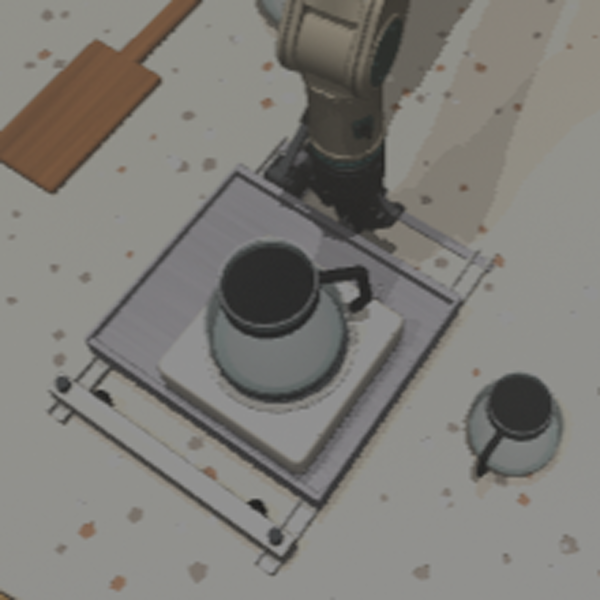

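>>> arm_command(steps=[{"hand": 0,"dx": 2,"dy": -0.3,"dz": 0,"roll": 0},{"hand": 0,"dx": 2,"dy": -0.3,"dz": 0,"roll": 0},{"hand": 0,"dx": 2,"dy": -0.3,"dz": 0,"roll": 0},{"hand": 0,"dx": 2,"dy": -0.3,"dz": 0,"roll": 0},{"hand": 0,"dx": 2,"dy": -0.3,"dz": 0,"roll": 0},{"hand": 0,"dx": 2,"dy": -0.3,"dz": 0,"roll": 0},{"hand": 0,"dx": 2,"dy": -0.3,"dz": 0,"roll": 0}])

```text
time: 12.5
tool_pos: [0.6283, -0.0125, 0.025]
ee_rot: [-1.266, -1.108, 1.111]
ft_force: [-2.3, 1.0, 0.2]
width: -0.0001
```

>>> arm_command(steps=[{"hand": 0,"dx": 1,"dy": -0.1,"dz": 0,"roll": 0},{"hand": 0,"dx": 1,"dy": -0.1,"dz": 0,"roll": 0},{"hand": 0,"dx": 1,"dy": -0.2,"dz": 0,"roll": 0},{"hand": 0,"dx": 1,"dy": -0.1,"dz": 0,"roll": 0}])

```text
time: 12.9
tool_pos: [0.6322, -0.013, 0.025]
ee_rot: [-1.266, -1.108, 1.111]
ft_force: [-2.2, 0.8, 0.7]
width: -0.0002
```

>>> arm_command(steps=[{"hand": 0,"dx": 1,"dy": -0.1,"dz": 0,"roll": 0},{"hand": 0,"dx": 1,"dy": -0.1,"dz": 0,"roll": 0},{"hand": 0,"dx": 1,"dy": -0.2,"dz": 0,"roll": 0},{"hand": 0,"dx": 1,"dy": -0.1,"dz": 0,"roll": 0}])

```text
time: 13.3
tool_pos: [0.6362, -0.0136, 0.025]
ee_rot: [-1.267, -1.108, 1.111]
ft_force: [-1.6, 1.4, -0.0]
width: 0.0002
```

>>> arm_command(steps=[{"hand": 0,"dx": 1,"dy": -0.1,"dz": 0,"roll": 0},{"hand": 0,"dx": 1,"dy": -0.1,"dz": 0,"roll": 0},{"hand": 0,"dx": 1,"dy": -0.2,"dz": 0,"roll": 0}])

```text
time: 13.6
tool_pos: [0.6392, -0.014, 0.025]
ee_rot: [-1.267, -1.108, 1.111]
ft_force: [-1.4, 2.2, 0.8]
width: -0.0001
```

```bash
python3 - <<'E'
from h import *
st();pic('scene','s4')
im=cv2.imread('pics/s4.png')[280:390,140:260]; cv2.imwrite('pics/s4c.png',cv2.resize(im,None,fx=5,fy=5,interpolation=cv2.INTER_CUBIC))
E
```

```text
t 13.6 p [639.2 -14.   25. ] F [-1.43  2.19  0.78] T [ 0.36  0.41 -0.01] w -0.1 toolx ang 1.4371
```

View pics/s4c.png

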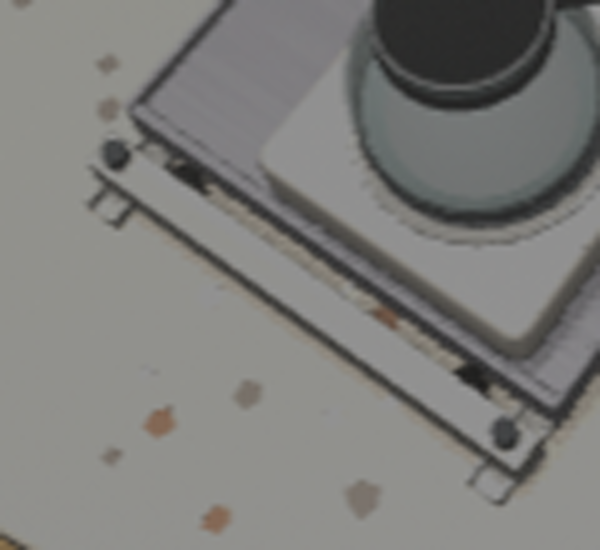

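>>> arm_command(steps=[{"hand": 0,"dx": 1,"dy": -0.1,"dz": 0,"roll": 0},{"hand": 0,"dx": 1,"dy": -0.1,"dz": 0,"roll": 0}])

```text
time: 13.85
tool_pos: [0.641, -0.0144, 0.025]
ee_rot: [-1.266, -1.107, 1.112]
ft_force: [-3.7, 1.5, 1.7]
width: 0.0
```

>>> arm_command(steps=[{"hand": 0,"dx": 1,"dy": -0.1,"dz": 0,"roll": 0},{"hand": 0,"dx": 1,"dy": -0.1,"dz": 0,"roll": 0}])

```text
time: 14.05
tool_pos: [0.6417, -0.0145, 0.025]
ee_rot: [-1.265, -1.105, 1.113]
ft_force: [-7.2, 1.5, 5.5]
width: -0.0001
```

>>> arm_command(steps=[{"hand": 0,"dx": 1,"dy": -0.1,"dz": 0,"roll": 0},{"hand": 0,"dx": 1,"dy": -0.1,"dz": 0,"roll": 0}])

```text
time: 14.25
tool_pos: [0.6422, -0.0146, 0.0249]
ee_rot: [-1.262, -1.103, 1.114]
ft_force: [-9.5, 2.1, 7.2]
width: 0.0001
```

>>> arm_command(steps=[{"hand": 0,"dx": 0,"dy": 0,"dz": 0,"roll": 0},{"hand": 0,"dx": 0,"dy": 0,"dz": 0,"roll": 0},{"hand": 0,"dx": 0,"dy": 0,"dz": 0,"roll": 0},{"hand": 0,"dx": 0,"dy": 0,"dz": 0,"roll": 0},{"hand": 0,"dx": -2,"dy": 0.3,"dz": 0,"roll": 0},{"hand": 0,"dx": -3,"dy": 0.4,"dz": 0,"roll": 0},{"hand": 0,"dx": -5,"dy": 0.6,"dz": 0,"roll": 0},{"hand": 0,"dx": -40,"dy": 5,"dz": 0,"roll": 0},{"hand": 0,"dx": 0,"dy": 0,"dz": 0,"roll": 0},{"hand": 0,"dx": 0,"dy": 0,"dz": 0,"roll": 0}])

```text
time: 15.25
tool_pos: [0.5953, -0.0086, 0.0254]
ee_rot: [-1.268, -1.109, 1.111]
ft_force: [1.0, -0.2, 0.2]
width: 0.0001
```

```bash
python3 - <<'E'
from h import *
st();pic('scene','s5');pic('side','d5')
im=cv2.imread('pics/s5.png')[170:390,140:360]; cv2.imwrite('pics/s5c.png',cv2.resize(im,(600,600),interpolation=cv2.INTER_CUBIC))
im=cv2.imread('pics/d5.png')[100:270,110:330]; cv2.imwrite('pics/d5c.png',cv2.resize(im,None,fx=3.5,fy=3.5,interpolation=cv2.INTER_CUBIC))
E
```

```text
t 15.25 p [595.3  -8.6  25.4] F [ 1.   -0.22  0.19] T [-0.   -0.06  0.01] w 0.1 toolx ang 1.4371
```

View pics/s5c.png

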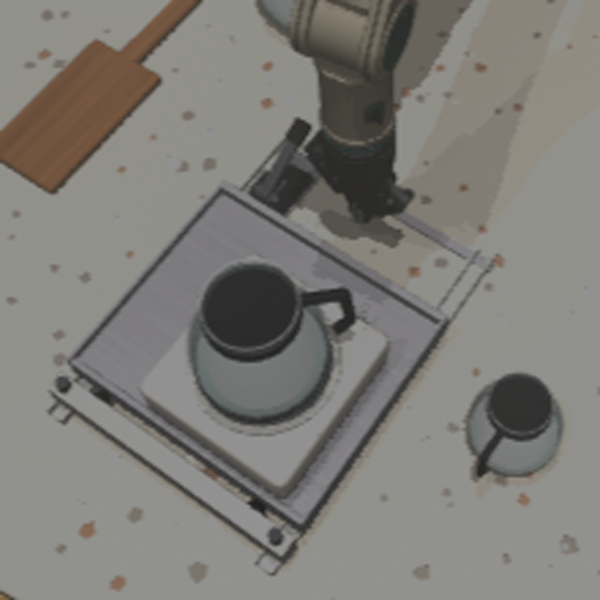

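View pics/d5c.png

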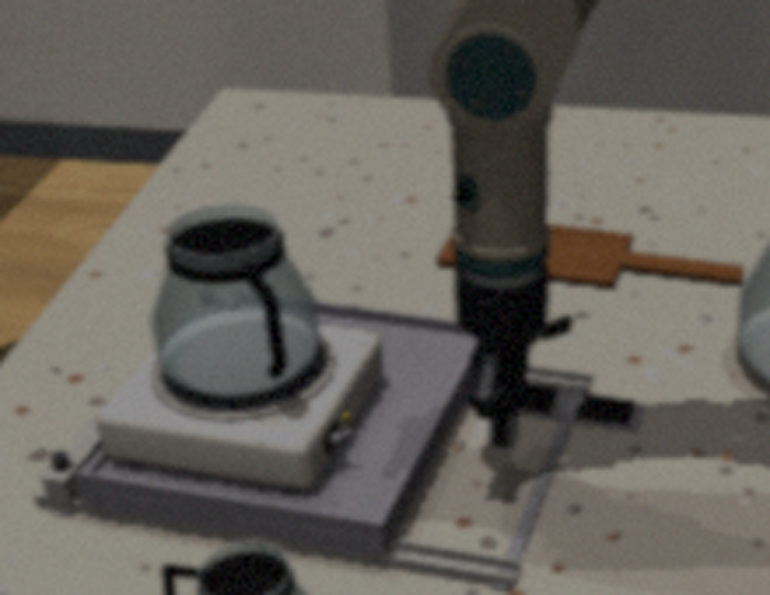

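>>> arm_command(steps=[{"hand": 0,"dx": -20,"dy": 0,"dz": 40,"roll": 0},{"hand": 0,"dx": 0,"dy": 0,"dz": 45,"roll": 0},{"hand": 0,"dx": 0,"dy": 0,"dz": 45,"roll": 0},{"hand": 0,"dx": -20,"dy": -45,"dz": 20,"roll": 0},{"hand": 0,"dx": -15,"dy": -45,"dz": 0,"roll": 0},{"hand": 0,"dx": 0,"dy": 0,"dz": 0,"roll": 0},{"hand": 0,"dx": 0,"dy": 0,"dz": 0,"roll": 0},{"hand": 0,"dx": 0,"dy": 0,"dz": 0,"roll": 0}])

```text
time: 16.15
tool_pos: [0.5425, -0.0949, 0.1739]
ee_rot: [-1.267, -1.11, 1.111]
ft_force: [-0.4, 1.3, 1.0]
width: 0.0
```

```bash
python3 - <<'E'
from h import *
wpic('w7')
im=cv2.imread('pics/w7.png')[180:330,200:350]; cv2.imwrite('pics/w7c.png',cv2.resize(im,None,fx=4,fy=4,interpolation=cv2.INTER_CUBIC))
E
```

```text
t 16.15 p [542.5 -94.9 173.9] F [-0.41  1.3   1.  ] T [ 0.02 -0.02  0.03] w 0.0 toolx ang 1.4378
```

View pics/w7.png

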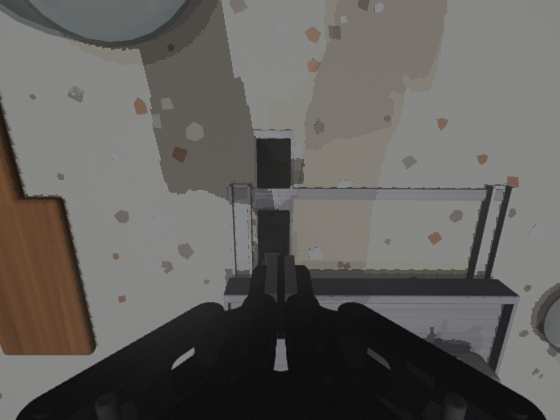

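View pics/w7c.png

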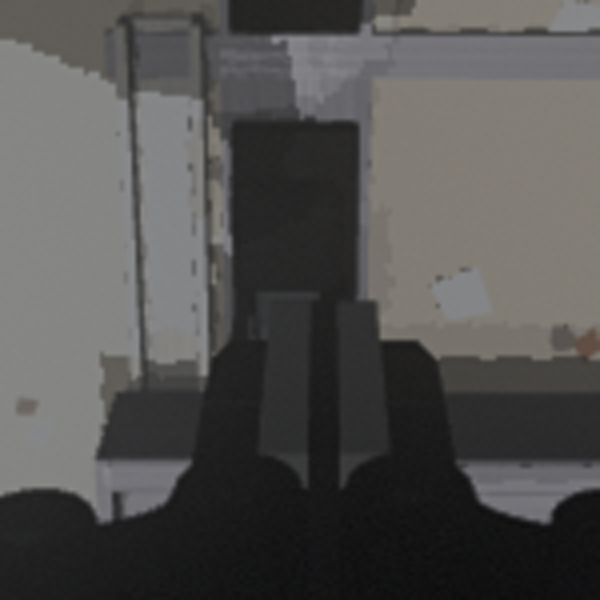

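```bash
python3 - <<'E'
from h import *
d=dict(np.load('pics/w7.npz'))
a=ray(d,224,295,.048);b=ray(d,517,296,.048);print(a,b,(a+b)/2,np.linalg.norm(b-a))
for x in (.65,.654,.658):
  f=np.array([x,-.001-.1325*(x-.5505),.03])
  print(x,[ (q,lev(f,q).round(4),proj(d,lev(f,q,.064,.005)).round(1)) for q in (0,.5)], proj(d,f+[0,0,.018]).round(1))
E
```

```text
[ 0.63236454 -0.16372093  0.048     ] [0.67319907 0.13046023 0.048     ] [ 0.6527818  -0.01663035  0.048     ] 0.2970017072525278
0.65 [(0, array([ 0.559 , -0.1029,  0.0874]), array([272.8, 251.4])), (0.5, array([ 0.5496, -0.1017,  0.05  ]), array([273.4, 226.9]))] [373.1 292.9]
0.654 [(0, array([ 0.563 , -0.1035,  0.0874]), array([272.8, 255.8])), (0.5, array([ 0.5536, -0.1022,  0.05  ]), array([273.4, 231. ]))] [372.7 296.3]
0.658 [(0, array([ 0.567 , -0.104 ,  0.0874]), array([272.8, 260.2])), (0.5, array([ 0.5576, -0.1027,  0.05  ]), array([273.4, 235.1]))] [372.4 299.7]
```

>>> arm_command(steps=[{"hand": 0,"dx": 12,"dy": -7.5,"dz": -30,"roll": 0},{"hand": 0,"dx": 0,"dy": 0,"dz": -30,"roll": 0},{"hand": 0,"dx": 0,"dy": 0,"dz": -8,"roll": 0},{"hand": 0,"dx": 0,"dy": 0,"dz": 0,"roll": 0},{"hand": 0,"dx": 0,"dy": 0,"dz": 0,"roll": 0}])

```text
time: 16.7
tool_pos: [0.554, -0.1026, 0.1065]
ee_rot: [-1.267, -1.109, 1.112]
ft_force: [0.2, -0.5, 0.7]
width: -0.0002
```

>>> arm_command(steps=[{"hand": 0,"dx": 0,"dy": 0,"dz": -2,"roll": 0},{"hand": 0,"dx": 0,"dy": 0,"dz": -2,"roll": 0},{"hand": 0,"dx": 0,"dy": 0,"dz": -2,"roll": 0}])

```text
time: 17.0
tool_pos: [0.5538, -0.1033, 0.1005]
ee_rot: [-1.268, -1.109, 1.111]
ft_force: [-0.3, 0.5, 0.1]
width: -0.0
```

>>> arm_command(steps=[{"hand": 0,"dx": 0,"dy": 0,"dz": -2,"roll": 0},{"hand": 0,"dx": 0,"dy": 0,"dz": -2,"roll": 0}])

```text
time: 17.2
tool_pos: [0.5526, -0.1032, 0.0961]
ee_rot: [-1.266, -1.107, 1.112]
ft_force: [-4.8, 1.3, 6.9]
width: -0.0003
```

>>> arm_command(steps=[{"hand": 0,"dx": 0,"dy": 0,"dz": -2,"roll": 0},{"hand": 0,"dx": 0,"dy": 0,"dz": -2,"roll": 0}])

```text
time: 17.4
tool_pos: [0.5509, -0.103, 0.0919]
ee_rot: [-1.263, -1.104, 1.113]
ft_force: [-5.4, 1.1, 7.9]
width: 0.0002
```

>>> arm_command(steps=[{"hand": 0,"dx": 0,"dy": 0,"dz": -2,"roll": 0},{"hand": 0,"dx": 0,"dy": 0,"dz": -2,"roll": 0}])

```text
time: 17.6
tool_pos: [0.5512, -0.1031, 0.0879]
ee_rot: [-1.263, -1.105, 1.113]
ft_force: [-3.5, -0.2, 6.2]
width: 0.0001
```

>>> arm_command(steps=[{"hand": 0,"dx": 0,"dy": 0,"dz": -2,"roll": 0},{"hand": 0,"dx": 0,"dy": 0,"dz": -2,"roll": 0}])

```text
time: 17.8
tool_pos: [0.5514, -0.1031, 0.0839]
ee_rot: [-1.264, -1.105, 1.113]
ft_force: [-2.7, 0.7, 6.1]
width: 0.0001
```

>>> arm_command(steps=[{"hand": 0,"dx": 0,"dy": 0,"dz": -1,"roll": 0},{"hand": 0,"dx": 0,"dy": 0,"dz": -1,"roll": 0}])

```text
time: 18.0
tool_pos: [0.5527, -0.1033, 0.082]
ee_rot: [-1.266, -1.107, 1.112]
ft_force: [-0.5, -0.3, 3.7]
width: -0.0002
```

>>> arm_command(steps=[{"hand": 0,"dx": 0,"dy": 0,"dz": -2,"roll": 0},{"hand": 0,"dx": 0,"dy": 0,"dz": -2,"roll": 0}])

```text
time: 18.2
tool_pos: [0.5534, -0.1033, 0.078]
ee_rot: [-1.267, -1.108, 1.111]
ft_force: [-1.5, 0.6, 5.7]
width: 0.0002
```

>>> arm_command(steps=[{"hand": 0,"dx": 0,"dy": 0,"dz": -2,"roll": 0},{"hand": 0,"dx": 0,"dy": 0,"dz": -2,"roll": 0}])

```text
time: 18.4
tool_pos: [0.5531, -0.1033, 0.0737]
ee_rot: [-1.266, -1.108, 1.112]
ft_force: [-3.6, 0.1, 5.1]
width: 0.0002
```

>>> arm_command(steps=[{"hand": 0,"dx": 0,"dy": 0,"dz": -2,"roll": 0},{"hand": 0,"dx": 0,"dy": 0,"dz": -2,"roll": 0}])

```text
time: 18.6
tool_pos: [0.5528, -0.1032, 0.0696]
ee_rot: [-1.266, -1.107, 1.112]
ft_force: [-2.8, 0.2, 6.3]
width: -0.0
```

>>> arm_command(steps=[{"hand": 0,"dx": 0,"dy": 0,"dz": -2,"roll": 0},{"hand": 0,"dx": 0,"dy": 0,"dz": -1,"roll": 0}])

```text
time: 18.8
tool_pos: [0.5522, -0.1031, 0.0667]
ee_rot: [-1.265, -1.106, 1.112]
ft_force: [-4.3, 0.6, 8.5]
width: -0.0001
```

>>> arm_command(steps=[{"hand": 0,"dx": 0,"dy": 0,"dz": -2,"roll": 0},{"hand": 0,"dx": 0,"dy": 0,"dz": -1,"roll": 0}])

```text
time: 19.0
tool_pos: [0.5517, -0.103, 0.0639]
ee_rot: [-1.264, -1.106, 1.113]
ft_force: [-5.8, 0.5, 11.7]
width: -0.0
```

>>> arm_command(steps=[{"hand": 0,"dx": 0,"dy": 0,"dz": -2,"roll": 0},{"hand": 0,"dx": 0,"dy": 0,"dz": -1,"roll": 0}])

```text
time: 19.2
tool_pos: [0.5513, -0.103, 0.0611]
ee_rot: [-1.264, -1.105, 1.113]
ft_force: [-5.9, 1.7, 13.5]
width: -0.0004
```

```bash
python3 - <<'E'
from h import *
st(); pic('side','d6'); st()
im=cv2.imread('pics/d6.png')[100:270,110:330]; cv2.imwrite('pics/d6c.png',cv2.resize(im,None,fx=3.5,fy=3.5,interpolation=cv2.INTER_CUBIC))
E
```

```text
t 19.2 p [ 551.3 -103.    61.1] F [-5.87  1.7  13.49] T [ 0.21  1.58 -0.01] w -0.4 toolx ang 1.4369
t 19.25 p [ 551.3 -103.    61. ] F [-5.96  0.97 11.91] T [0.18 1.49 0.05] w -0.4 toolx ang 1.4369
```

View pics/d6c.png

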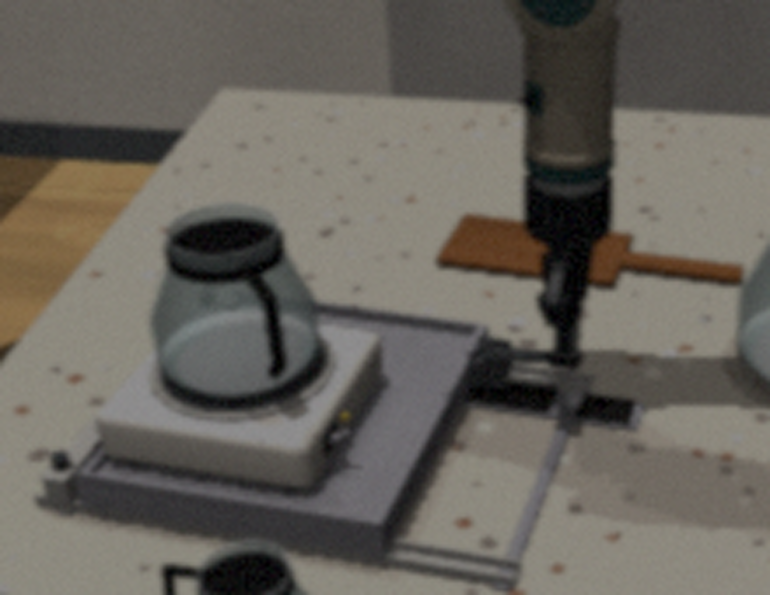

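The lever is near level, with the fingertip on the paddle at (565,355) in the enlarged crop. About 12 N at the paddle means the foot has bitten. I'll release now.

>>> arm_command(steps=[{"hand": 0,"dx": 0,"dy": 0,"dz": 0,"roll": 0},{"hand": 0,"dx": 0,"dy": 0,"dz": 3,"roll": 0},{"hand": 0,"dx": 0,"dy": 0,"dz": 5,"roll": 0},{"hand": 0,"dx": 0,"dy": 0,"dz": 20,"roll": 0},{"hand": 0,"dx": -20,"dy": 0,"dz": 40,"roll": 0},{"hand": 0,"dx": -30,"dy": 0,"dz": 40,"roll": 0},{"hand": 0,"dx": -30,"dy": 30,"dz": 0,"roll": 0},{"hand": 0,"dx": 0,"dy": 40,"dz": 0,"roll": 0},{"hand": 0,"dx": 0,"dy": 0,"dz": 0,"roll": 0},{"hand": 0,"dx": 0,"dy": 0,"dz": 0,"roll": 0}])

```text
time: 20.25
tool_pos: [0.4743, -0.0323, 0.1691]
ee_rot: [-1.267, -1.111, 1.112]
ft_force: [0.3, -1.2, 0.3]
width: 0.0002
```

```bash
python3 - <<'E'
from h import *
d=wpic('w8');pic('scene','s8');pic('side','d8')
im=cv2.imread('pics/s8.png')[170:390,140:360]; cv2.imwrite('pics/s8c.png',cv2.resize(im,(600,600),interpolation=cv2.INTER_CUBIC))
im=cv2.imread('pics/d8.png')[100:270,110:330]; cv2.imwrite('pics/d8c.png',cv2.resize(im,None,fx=3.5,fy=3.5,interpolation=cv2.INTER_CUBIC))
f=np.array([.653,-.0146,.03])
e=dict(np.load('pics/d8.npz'))
for q in [0,.2,.3,.4,.5]: print(q,((proj(e,lev(f,q,.092,0))-[110,100])*3.5).round(0))
E
```

```text
t 20.25 p [474.3 -32.3 169.1] F [ 0.33 -1.23  0.3 ] T [-0.07 -0.03  0.02] w 0.2 toolx ang 1.4398
0 [566. 321.]
0.2 [574. 338.]
0.3 [576. 346.]
0.4 [577. 355.]
0.5 [577. 364.]
```

View pics/s8c.png

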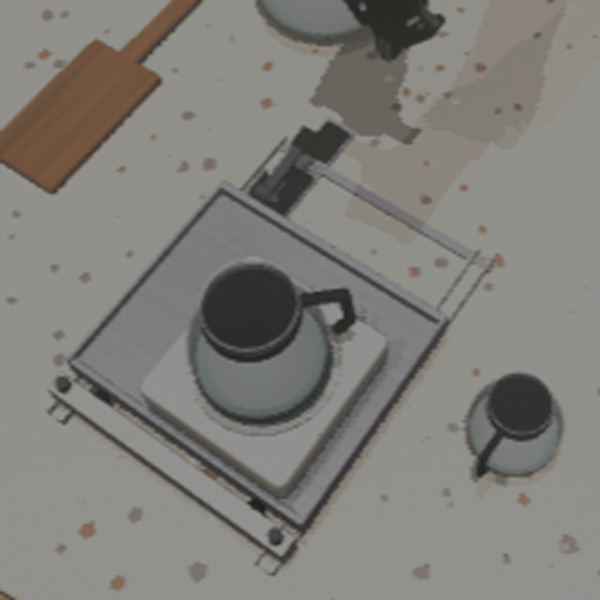

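View pics/d8c.png

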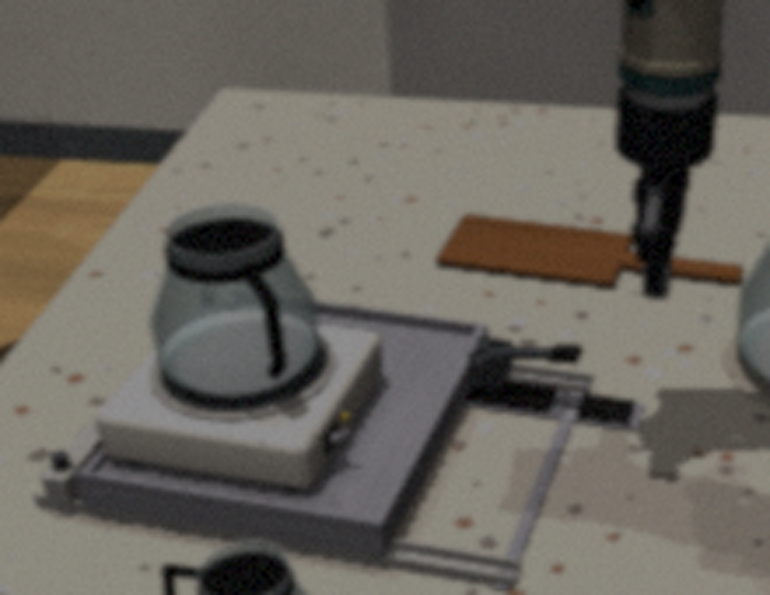

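View pics/w8.png

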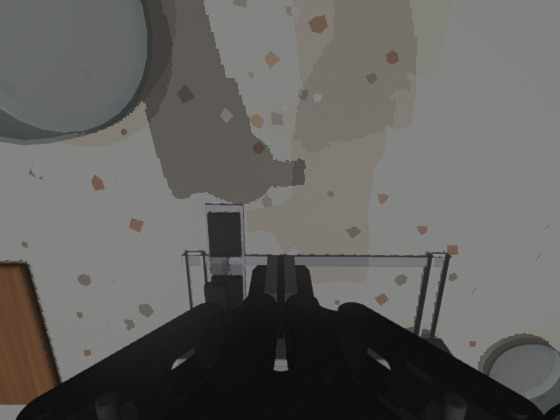

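```bash
python3 - <<'E'
from h import *
d=dict(np.load('pics/s8.npz'))
f=600/220
for a,b,h in [(222,183,.048),(446,321,.048)]: print(ray(d,140+a/f,170+b/f,h).round(4))
a=cv2.imread('pics/s0.png').astype(int);b=cv2.imread('pics/s8.png').astype(int)
D=np.abs(a-b).max(2)>40
for n,(x0,x1,y0,y1) in dict(plates=(395,455,205,255),org=(360,490,245,355),paddle=(130,220,160,245)).items(): print(n,D[y0:y1,x0:x1].mean().round(4))
arm.close_job()
E
```

```text
[ 0.6368 -0.1623  0.048 ]
[0.68   0.1339 0.048 ]
plates 0.0
org 0.0
paddle 0.0
the job is handed in; nothing more can be done
```

I freed the brake, rolled the tray home, set the brake and handed the job in after about 20 s of the 72 s. No verdict is reported, so these are my own checks.

- **Lever up:** I gripped the lever paddle at its sides and lifted it to its top stop. The side and wrist pictures agreed with an angle of about 0 rad, with the tray still parked.
- **Tray home:** I rolled it back at 10–30 mm/s. It met the buffers and I held about 7 N on them (9.5 N at the wrist, less rolling friction) for 0.4 s. At release it stood against the buffers and the later pictures show no drift.
- **Brake set:** Pressing down, the force began to climb at about 0.35 rad. I stopped at 12–13.5 N at the paddle, including some rubbing, which is a little above the 8–11 N aim but below the 17 N limit. After release the lever stayed at about 0.4 rad.
- **Rest of the scene:** The last pictures show the carafe upright in its place on the hot plate. The plates, paddle and organiser show no change from the first picture, and the arm stands clear of everything.

**Not confirmed:**
- **Foot force:** I could not measure the force left on the brake foot after release. I estimate about 40 N, well above the 15 N needed.
- **Front-face position:** The wrist and scene cameras disagreed by about 5 mm on where the tray's front face is. I relied on the contact force and the picture at the buffers instead.

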